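Lock the tea carrier's lid and set its vent cap

ROBOT

A 6-joint arm with a two-finger parallel gripper is mounted at the origin on the work surface. World frame = base frame: x ahead of the robot, y to its left, z up, the work surface at z = 0. Lengths are in mm, angles in rad, forces in N, time in s.
With the tool pointing down it reaches from about 350 to 775 mm from the base axis. Payload 5.5 kg.
Tool frame: the origin (TCP) lies at the very end of the fingers, on their centre line; the grasp point (between the pads) lies 19 mm behind it; z points along the fingers, y is the direction in which the jaws open and shut (so a half turn about z gives the same grasp; the last joint's range is limited). The gripper opens to 85 mm and grips with 20 to 120 N. Pads are 22 mm wide; open, the fingers measure 114 mm over their backs; the gripper's body (76 mm by 85 mm) begins 54 mm behind the grasp point. The pads swing forward as they close: fully open they stand 13 mm farther back than shut.
Start: joints at [-1.39, 0.313, 0.046, 1.304, 0, 1.431], TCP at [181.309, -545.71, 231.323] pointing down, gripper open.
Joint ranges: [-2.76, 2.76], [-0.86, 1.69], [-1.03, 1.26], [-2.2, 2.34], [-1.47, 1.5], [-3.14, 3.14]. Speed limits (rad/s): [2.57, 2.57, 3.14, 3.14, 3.14, 3.14].

INTERFACE

Orientations are given as a unit quaternion [x, y, z, w].
In Python, from station import read_state, get_image, hand_in gives the robot as it stands.
- The arm moves only by the shell command python3 -m handwheel 'ROWS' [FORCE]. ROWS is JSON, a list that holds one entry, the list of rows, each a list of 7 numbers: the shift along the tool's x, y, z in m, then the turn, a rotation vector about the tool's x, y, z in rad, then the finger opening in m, from 0 to 0.0854. A call has 1 to 12 rows; each row shifts and turns the commanded pose from where the row before left it, along the tool's axes as they then stand; what a row does not reach is not made up. A row lasts 1/8 s, in which the tool goes at most 62.5 mm and 10.7 degrees, less where a joint would pass 70% of its speed; a pose out of reach is approached as far as the arm can. A call is refused whole if a number of a shift passes 0.0625 or a number of a turn 0.188, either way. A call with a gripper value outside its range is refused whole. The fingers move at their own pace and stop on an object; FORCE is the grip in N (left out, the last holds). Time passes only in rows, so rows that do not move let the fingers close. It gives the time, the measured TCP pose, the force and the opening at its end, in the units of the state.
- read_state(): the state, without advancing time (a new reading comes with each control period).
- get_image(name): name is "side" or "top"; returns a dict with "color" (420x560x3 uint8, blue, green, red), "depth" (420x560 float32, mm along the optical axis (not along the pixel's ray), 0 where there is no reading), "intrinsics" (3x3 intrinsics, pixels), "xyz" and "rotation" of the camera in the world. Camera axes: x right, y down, z forward; pixel columns grow to the right and rows downward; lengths in mm; the calibration is good to about 2 mm. A picture is of the moment at which its call begins.
- hand_in(): hands the job in, once; it reports no verdict.
The state is a dict: "time_s": time; "joint_pos": joint angles; "qvel": joint speeds; "effort": joint torques, N m; "position": TCP position; "tcp_rot": TCP orientation; "contact_force": force on the tool from outside, world axes, zero at the start; "ft_torque": the same for the moment, N m; "gripper_width": finger opening in mm.
Only numpy, scipy, OpenCV 4.12 (cv2) and the standard library are available. Lean on these libraries where they do the work, as an engineer would, in place of code of your own. Each camera call takes 0.05 s, during which the arm holds its last target.

TASK

Get the tea carrier ready for serving: take the red-headed lock pin from its wooden stand and push it fully home through the lid's tab and the lug below it, and only then screw the white vent cap on the lid down (clockwise) until it stops, and back it off a quarter turn. Finish while holding: keep the cap gripped between the fingers at that setting, do not let go of it. Leave the drip basket, cups and jar where they are.

Things in the scene. Friction and masses are not known exactly. Their poses are not given: they have to be found in the camera images.
- carrier: Brown ribbed round tea carrier, 210 mm wide, fixed on a wooden board 250 x 250 x 20 mm. Origin: centre of the board's underside; z up. Cream lid 224 mm wide, top at z = 235 mm. +x: side of the black tap; -y: side of the lid lock (tab and lug). On the lid, 58 mm from its centre, a black mark towards +x (cap on its stop) and a green one towards +y (cap a quarter turn open).
- pin_hole (a point): Centre of the upper mouth of the upright lock hole, level with the lid's top (235 mm above the counter), 135 mm from the lid's centre towards the carrier's -y; z up. 13 mm wide, straight; runs through the cream lid tab (36 x 36 mm, 8 mm thick), a 3 mm gap and the steel lug below (8 mm thick, same hole, lined up). Both are fixed.
- pin: Loose lock pin, about 60 g, standing upright in the stand. Origin: centre of its lower tip; z up its axis. Round steel shank 10 mm wide, 42 mm long, its last 8 mm tapered to 4 mm; on it a round red plastic head 22 mm wide, 34 mm tall (z = 42 to 76 mm), to be gripped by its sides.
- pin_shoulder (a point): Point on the pin's axis at the flat underside of its red head, 42 mm above the tip. It rests on the tab when the pin is home.
- stand: Fixed light wooden block 60 x 60 x 50 mm on the counter with an upright 12 mm hole, 45 mm deep, in the middle of its top, in which the pin stands with its head on the block. Origin: centre of the underside; z up.
- cap (a joint): Turn of the vent cap on its thread, rad: 0 = down on its hard stop; grows as it is unscrewed (counter-clockwise from above), up to 4.5. Starts between 1.8 and 3.0, already on its thread; rises 0.95 mm per rad. Stays where it is left; 0.08 N m turns it. The orange bar on its top, centre to rim, points at the lid's black mark at 0 and at the green mark at 1.57.
- cap_grip (a point): Point on the vent cap's axis, 24 mm above its lower rim, 10 mm below its flat top; rises with it. White ribbed round cap, 44 mm wide, 34 mm tall, axis upright in the middle of the lid; grip its sides anywhere round it. Screwed down, its rim is 9 mm above the lid's top, over a round boss 60 mm wide and 8 mm high.
- basket: Loose aqua drip basket 150 x 200 x 50 mm in front of the tap, a bystander. Origin: centre of the underside.
- cup_a: Loose dark brown cup, 68 mm wide, 85 mm tall, a bystander. Origin: centre of the underside.
- cup_b: A second such cup, a bystander. Origin: centre of the underside.
- jar: Loose amber jar with a white lid, 66 mm wide, 100 mm tall, a bystander. Origin: centre of the underside.

How it is judged:
By the outcome, as a careful person would: the job done as asked, in the order asked, and still so for the second after the job is handed in, while the arm keeps its last pose, push and grip.
It also fails if it takes over 72 s, if anything falls off the work surface, if the arm or the gripper's body presses on something with over 40 N, if the wrist force passes 120 N, or if a joint passes its speed limit or range.

## Working session

There is one attempt and no reset: what is moved stays moved. The work goes in short steps, Python scripts to look and compute and a shell command to move; the robot and the scene stay as the last step left them, time stands still between calls to the robot, and variables do not carry over. Pictures are saved under pics/ and viewed, and the job is handed in when it is done.

```bash
mkdir -p pics
python3 - <<'E'
from station import *
import cv2,numpy as np
print(read_state())
for n in("side","top"):
    d=get_image(n);cv2.imwrite(f"pics/{n}0.png",d["color"]);np.savez(f"{n}0.npz",**d)
    print(n,d["intrinsics"],d["xyz"],d["rotation"])
E
```

```text
{'time_s': 0.0, 'joint_pos': array([-1.38961738e+00,  3.14027031e-01,  4.49579861e-02,  1.30359482e+00,
       -4.05700056e-05,  1.43120172e+00]), 'qvel': array([ 0.00147483,  0.0012343 , -0.00171046,  0.00040914, -0.00058297,
        0.0010725 ]), 'effort': array([-3.77429460e-04, -4.80621958e+01,  2.98535532e+01,  1.90247706e-02,
       -2.18700484e-04, -1.27643636e-05]), 'position': array([ 181.18529152, -545.15887106,  230.38513872]), 'tcp_rot': array([ 9.87165155e-01,  1.59699980e-01, -3.96942552e-05, -9.33143702e-04]), 'contact_force': array([ 0.8464306 , -0.34490656,  0.32603843]), 'ft_torque': array([-0.02642934,  0.05010367, -0.0095544 ]), 'gripper_width': 85.15829739581007}
side [[447.8084037    0.         272.36119644]
 [  0.         447.8084037  215.06424195]
 [  0.           0.           1.        ]] [ 88.38593806 740.42138633 878.97125584] [-0.26889544  0.84980953 -0.43517561  0.12704798]
top [[415.36010456   0.         272.85731208]
 [  0.         415.36010456 208.90417845]
 [  0.           0.           1.        ]] [ 440.66132591  -69.75822445 1229.11021622] [-0.69820908  0.71135351 -0.04468774  0.06695727]
```

View pics/side0.png

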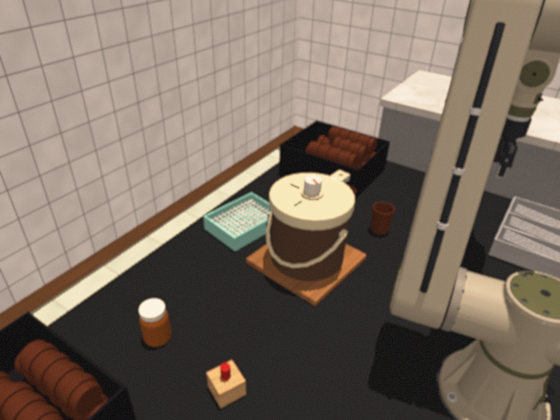

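View pics/top0.png

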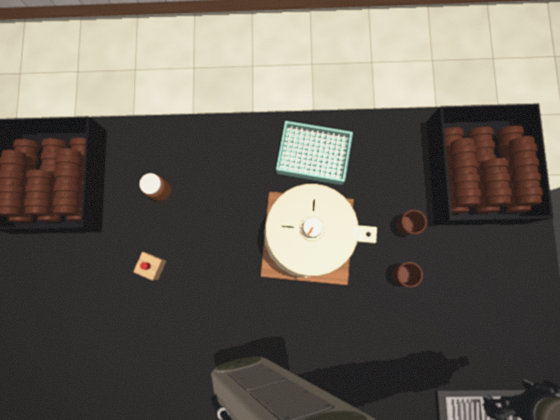

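Side view: red pin head near (225,371), carrier near (310,230), tab near (340,178). Top view: pin near (146,266), lid centre near (311,229), tab hole near (368,234). I'll enlarge these.

Run:
```python
import cv2
t=cv2.imread("pics/top0.png");s=cv2.imread("pics/side0.png")
def c(im,x,y,w,h,k,n): cv2.imwrite(n,cv2.resize(im[y:y+h,x:x+w],None,fx=k,fy=k,interpolation=cv2.INTER_CUBIC))
c(t,255,175,130,100,6,"pics/t_lid.png")
c(s,255,160,110,90,7,"pics/s_lid.png")
a=t[240:290,120:180];b=s[350:410,195:255]
f=lambda i:cv2.resize(i,(390,390),interpolation=cv2.INTER_CUBIC)
cv2.imwrite("pics/pin.png",cv2.hconcat([f(t[240:300,120:180]),f(b)]))
```

```text
(no output)
```

View pics/t_lid.png

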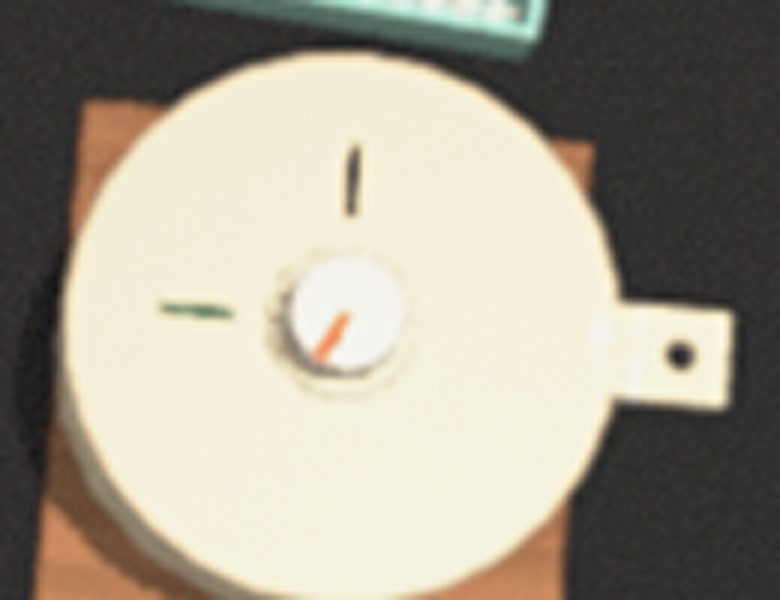

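View pics/s_lid.png

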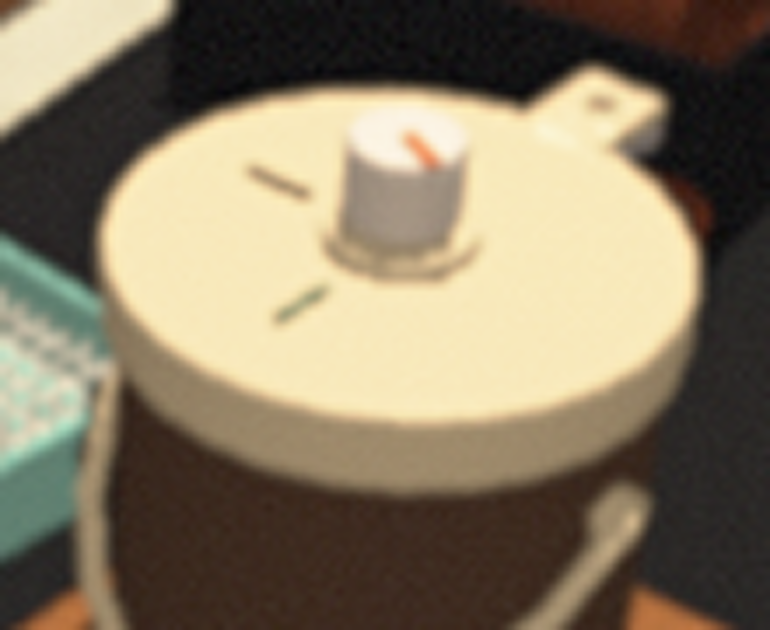

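View pics/pin.png

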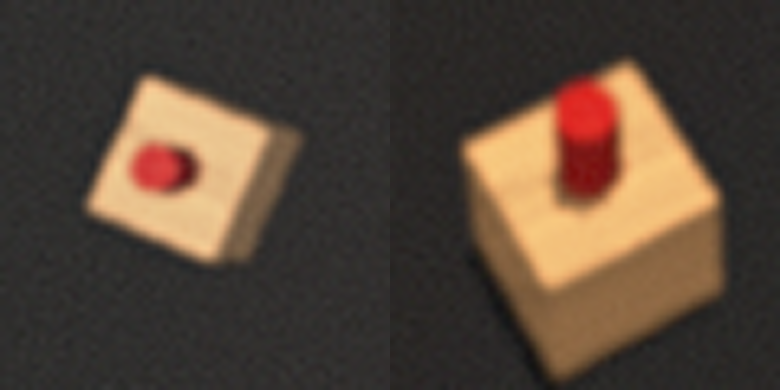

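```bash
cat > h.py <<'E'
import numpy as np,cv2
from scipy.spatial.transform import Rotation as R
def cam(n):
    d=np.load(n+".npz");K=d["intrinsics"];Rm=R.from_quat(d["rotation"]).as_matrix();return d,K,Rm,d["xyz"]
def P(n):
    d,K,Rm,t=cam(n);return K@np.c_[Rm.T,-Rm.T@t]
def tri(a,b,n=("top0","side0")):
    X=cv2.triangulatePoints(P(n[0]),P(n[1]),np.array(a,float),np.array(b,float)).ravel();X=X[:3]/X[3]
    e=[np.round((lambda q:q[:2]/q[2])(P(m)@np.r_[X,1])-p,1) for m,p in zip(n,(a,b))]
    return X,e
def plane(n,p,z):
    d,K,Rm,t=cam(n);r=Rm@np.linalg.solve(K,[p[0],p[1],1]);return t+r*(z-t[2])/r[2]
def dep(n,p):
    d,K,Rm,t=cam(n);u,v=np.round(p).astype(int);z=np.median(d["depth"][v-1:v+2,u-1:u+2]);return t+Rm@(np.linalg.solve(K,[p[0],p[1],1])*z)
E
python3 - <<'E'
from h import *
np.set_printoptions(precision=1,suppress=True)
pts=dict(pin=((143.4,265.3),(224.8,366.1)),hole=((367.9,233.75),(340.6,174.3)),cap=((312.75,226.1),(312.7,179.9)))
for k,(a,b) in pts.items(): print(k,tri(a,b),dep("top0",a),dep("side0",b))
T=lambda x,y:(255+(x+.5)/6-.5,175+(y+.5)/6-.5)
S=lambda x,y:(255+(x+.5)/7-.5,160+(y+.5)/7-.5)
for nm,t,s in[("blk",(352,180),(279,182)),("grn",(197,311),(302,305))]:
  print(nm,tri(T(*t),S(*s)),plane("top0",T(*t),235),plane("side0",S(*s),235))
print("hole235",plane("top0",pts["hole"][0],235),plane("side0",pts["hole"][1],235))
print("bar end",plane("top0",T(321,360),280),plane("top0",T(349,309),280))
q=lambda x,y:(120+(x+.5)/6.5-.5,240+(y+.5)/6.5-.5)
print("stand",[plane("top0",q(*c),50)[:2] for c in((147,75),(88,208),(215,265),(270,130))])
q=lambda x,y:(195+(x-390+.5)/6.5-.5,350+(y+.5)/6.5-.5)
print("stand",[plane("side0",q(*c),50)[:2] for c in((465,140),(630,60),(718,198),(548,290))])
print("pin84",plane("top0",pts["pin"][0],84),plane("side0",pts["pin"][1],84))
E
```

```text
pin (array([474.5, 325.7,  84.3]), [array([-0.2, -0.4]), array([0.5, 0.1])]) [473.5 324.9  84.9] [475.1 326.4  85.1]
hole (array([ 534.9, -265. ,  235.7]), [array([-0.1, -0.1]), array([0.1, 0. ])]) [ 556.7 -311.1    2.1] [ 537.5 -270.2  232.3]
cap (array([ 550.9, -131.9,  277.6]), [array([-0. , -0.1]), array([0.1, 0. ])]) [ 550.1 -131.7  282.6] [ 548.4 -126.9  281. ]
blk (array([ 607.7, -137.5,  236.3]), [array([0., 0.]), array([-0., -0.])]) [ 608.  -137.6  235. ] [ 608.8 -139.3  235. ]
grn (array([556.7, -73.7, 235.2]), [array([-0.1, -0.3]), array([0.2, 0. ])]) [556.1 -74.  235. ] [557.5 -73.7 235. ]
hole235 [ 534.7 -265.3  235. ] [ 535.7 -266.   235. ]
bar end [ 531.1 -120.6  280. ] [ 550.4 -131.8  280. ]
stand [array([514.7, 341.7]), array([457.3, 365.8]), array([431.8, 309.1]), array([489.8, 286.5])]
stand [array([516.5, 340.5]), array([492. , 285.4]), array([436.3, 309.9]), array([459.8, 366.1])]
pin84 [473.5 325.2  84. ] [475.6 325.8  84. ]
```

Two views agree to about 1 mm: the pin axis is at (474.6, 325.7) with its head top at 84, the hole is at (535, -265.2) and the cap axis at (550.8, -132). First I'll raise the tool and align it so that tool x = world y and tool y = world x.

```bash
python3 -m handwheel '[[[0,0,-0.012,0,0,-0.1786,0.085],[0,0,-0.012,0,0,-0.1786,0.085],[0,0,-0.012,0,0,-0.1786,0.085],[0,0,-0.012,0,0,-0.1786,0.085],[0,0,-0.012,0,0,-0.1786,0.085],[0,0,-0.012,0,0,-0.1786,0.085],[0,0,-0.012,0,0,-0.1786,0.085],[0,0,0,0,0,0,0.085]]]' 60
```

```text
time_s: 1.1
position: [181.4, -546.0, 315.7]
tcp_rot: [0.708, 0.707, -0.0, 0.0]
contact_force: [0.0, -0.3, 0.1]
gripper_width: 85.0
```

```bash
python3 -m handwheel '[[[0.036,0.043,0,0,0,0,0.085],[0.036,0.043,0,0,0,0,0.085],[0.036,0.043,0,0,0,0,0.085],[0.036,0.043,0,0,0,0,0.085],[0.036,0.043,0,0,0,0,0.085],[0.036,0.043,0,0,0,0,0.085],[0.054,0.003,0,0,0,0,0.085],[0.054,0.003,0,0,0,0,0.085],[0.054,0.003,0,0,0,0,0.085],[0.054,0.003,0,0,0,0,0.085],[0.054,0.003,0,0,0,0,0.085],[0.054,0.003,0,0,0,0,0.085]]]'
python3 -m handwheel '[[[0.054,0.003,0,0,0,0,0.085],[0.054,0.003,0,0,0,0,0.085],[0.054,0.003,0,0,0,0,0.085],[0.054,0.003,0,0,0,0,0.085],[0.054,0.003,0.03,0,0,0,0.085],[0.054,0.003,0.04,0,0,0,0.085],[0,0,0.04,0,0,0,0.085],[0,0,0.03,0,0,0,0.085],[0,0,0,0,0,0,0.05],[0,0,0,0,0,0,0.05],[0,0,0,0,0,0,0.05]]]'
```

```text
time_s: 2.6
position: [456.7, -3.9, 314.5]
tcp_rot: [0.709, 0.706, -0.0, -0.0]
contact_force: [1.0, -0.0, 0.3]
gripper_width: 84.8
time_s: 3.98
position: [476.0, 314.8, 179.8]
tcp_rot: [0.707, 0.707, 0.001, 0.001]
contact_force: [0.7, 0.5, -0.5]
gripper_width: 49.9
```

```bash
python3 -m handwheel '[[[0.011,-0.0014,0.02,0,0,0,0.05],[0,0,0.04,0,0,0,0.05],[0,0,0.03,0,0,0,0.05],[0,0,0,0,0,0,0.05]]]'
python3 - <<'E'
from station import *
import cv2,numpy as np
print(read_state()["position"])
o=[]
for n,(x,y) in(("side",(185,330)),("top",(100,220))):
    d=get_image(n);o.append(cv2.resize(d["color"][y:y+90,x:x+90],(400,400),interpolation=cv2.INTER_CUBIC))
cv2.imwrite("pics/p1.png",cv2.hconcat(o))
E
```

```text
time_s: 4.47
position: [472.5, 324.8, 87.0]
tcp_rot: [0.707, 0.707, -0.002, -0.0]
contact_force: [0.4, -0.2, -0.6]
gripper_width: 50.1
[472.47689116 324.78275427  87.01333511]
```

View pics/p1.png

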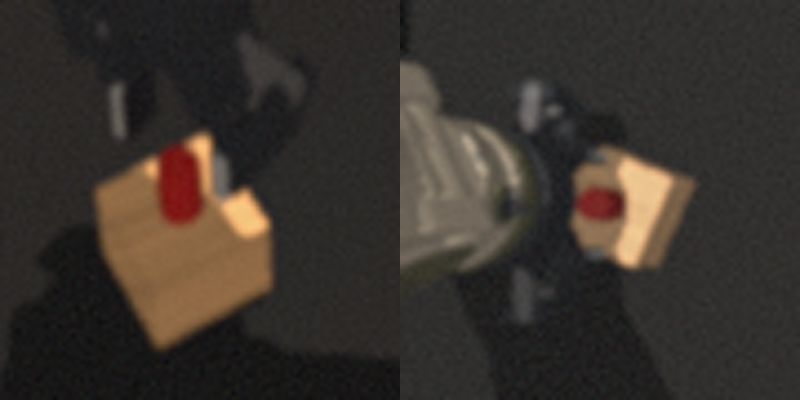

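The pads, at (600,155) and (597,253) in the top crop, straddle the red head at (600,203), so it is centred. Lowering and gripping.

```bash
python3 -m handwheel '[[[0,0,0.015,0,0,0,0.05],[0,0,0.018,0,0,0,0.05],[0,0,0,0,0,0,0.05],[0,0,0,0,0,0,0.05]]]'; python3 -m handwheel '[[[0,0,0,0,0,0,0.05]]]'; python3 -m handwheel '[[[0,0,0,0,0,0,0.03]]]';python3 -m handwheel '[[[0,0,0,0,0,0,0.026]]]'
```

```text
time_s: 5.08
position: [474.0, 325.8, 55.8]
tcp_rot: [0.707, 0.707, 0.0, 0.0]
contact_force: [0.2, -0.1, 0.1]
gripper_width: 49.9
time_s: 5.2
position: [474.2, 325.8, 56.0]
tcp_rot: [0.707, 0.707, 0.001, 0.0]
contact_force: [1.2, -0.5, -0.2]
gripper_width: 49.9
time_s: 5.32
position: [474.0, 325.7, 55.7]
tcp_rot: [0.707, 0.707, 0.001, 0.0]
contact_force: [0.4, -0.9, -0.0]
gripper_width: 33.0
time_s: 5.45
position: [473.7, 325.6, 55.4]
tcp_rot: [0.707, 0.707, 0.0, 0.0]
contact_force: [-0.4, 0.4, 0.6]
gripper_width: 26.1
```

```bash
python3 -m handwheel '[[[0,0.0003,0.0015,0,0,0,0.026],[0,0,0,0,0,0,0.01],[0,0,0,0,0,0,0.01],[0,0,0,0,0,0,0.01]]]' 70;python3 -m handwheel '[[[0,0,0,0,0,0,0.01],[0,0,0,0,0,0,0.01]]]'
```

```text
time_s: 5.95
position: [474.0, 325.6, 53.7]
tcp_rot: [0.707, 0.707, 0.0, 0.0]
contact_force: [0.1, -0.8, 1.4]
gripper_width: 20.1
time_s: 6.2
position: [474.0, 325.6, 53.7]
tcp_rot: [0.707, 0.707, 0.0, 0.0]
contact_force: [-0.1, -0.0, 1.9]
gripper_width: 20.1
```

```bash
python3 -m handwheel '[[[0,0,-0.01,0,0,0,0.01],[0,0,-0.02,0,0,0,0.01],[0,0,-0.04,0,0,0,0.01],[0,0,-0.05,0,0,0,0.01],[0,0,-0.05,0,0,0,0.01],[0,0,-0.05,0,0,0,0.01],[0,0,-0.05,0,0,0,0.01],[0,0,0,0,0,0,0.01]]]'
python3 - <<'E'
from station import *
import cv2,numpy as np
print(read_state()["position"])
for n in("side","top"):
    d=get_image(n);cv2.imwrite(f"pics/{n}2.png",d["color"]);np.savez(f"{n}2.npz",**d)
E
```

```text
time_s: 7.2
position: [475.0, 326.2, 328.6]
tcp_rot: [0.707, 0.707, 0.004, 0.001]
contact_force: [-0.0, 0.2, -1.5]
gripper_width: 19.9
[474.95188953 326.21099743 328.61170608]
```

View pics/side2.png

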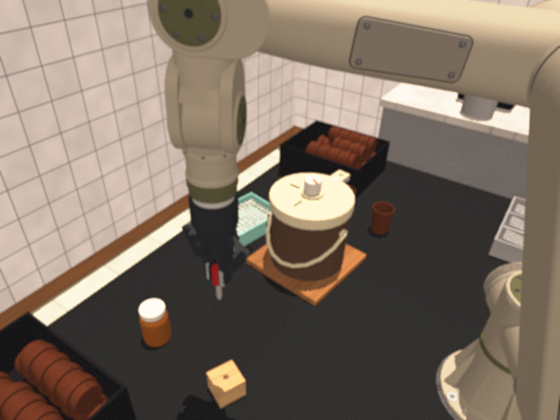

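Side view: the pin is held, its steel shank visible at (219,290), and the stand is empty at (226,378). Carrying it over at tip height above the cap.

```bash
python3 -m handwheel '[[[-0.02,0,-0.03,0,0,0,0.01],[-0.05,0.005,0,0,0,0,0.01],[-0.05,0.005,0,0,0,0,0.01],[-0.05,0.005,0,0,0,0,0.01],[-0.05,0.005,0,0,0,0,0.01],[-0.05,0.005,0,0,0,0,0.01],[-0.05,0.005,0,0,0,0,0.01],[-0.05,0.005,0,0,0,0,0.01],[-0.05,0.005,0,0,0,0,0.01],[-0.05,0.005,0,0,0,0,0.01],[-0.05,0.005,0,0,0,0,0.01],[-0.03,0.005,0,0,0,0,0.01]]]'; python3 -m handwheel '[[[-0.04,0.005,0,0,0,0,0.01],[0,0,0,0,0,0,0.01],[0,0,0,0,0,0,0.01],[0,0,0,0,0,0,0.01]]]'
```

```text
time_s: 8.8
position: [528.0, -226.4, 351.0]
tcp_rot: [0.708, 0.706, -0.001, -0.002]
contact_force: [0.1, 0.6, -1.3]
gripper_width: 20.2
time_s: 9.3
position: [533.7, -263.2, 353.3]
tcp_rot: [0.707, 0.708, -0.0, -0.001]
contact_force: [-0.3, 0.4, 0.5]
gripper_width: 20.0
```

```bash
python3 -m handwheel '[[[-0.002,0.0013,0.02,0,0,0,0.01],[0,0,0.02,0,0,0,0.01],[0,0,0.010,0,0,0,0.01],[0,0,0,0,0,0,0.01],[0,0,0,0,0,0,0.01],[0,0,0,0,0,0,0.01]]]'
python3 - <<'E'
from station import *
import cv2,numpy as np
s=read_state();print(s["position"],s["tcp_rot"])
from scipy.spatial.transform import Rotation as R
print(R.from_quat(s["tcp_rot"]).as_matrix()[:,2])
for n,(x,y) in(("side",(300,110)),("top",(320,190))):
    d=get_image(n);np.savez(f"{n}3.npz",**d)
    cv2.imwrite(f"pics/{n}3.png",cv2.resize(d["color"][y:y+80,x:x+80],(560,560),interpolation=cv2.INTER_CUBIC))
E
```

```text
time_s: 10.05
position: [535.6, -266.6, 304.5]
tcp_rot: [0.707, 0.707, 0.0, 0.001]
contact_force: [-0.8, -0.3, -1.0]
gripper_width: 20.1
[ 535.57571821 -266.60469441  304.54537343] [7.07007807e-01 7.07205284e-01 1.26071708e-04 7.94832749e-04]
[ 1.30248720e-03 -9.45588762e-04 -9.99998705e-01]
```

View pics/side3.png

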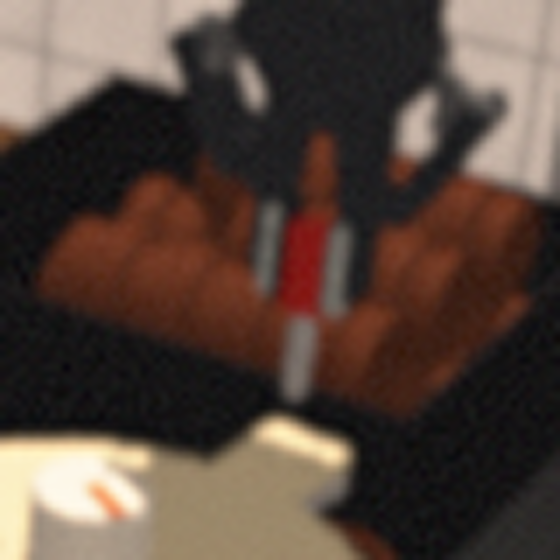

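View pics/top3.png

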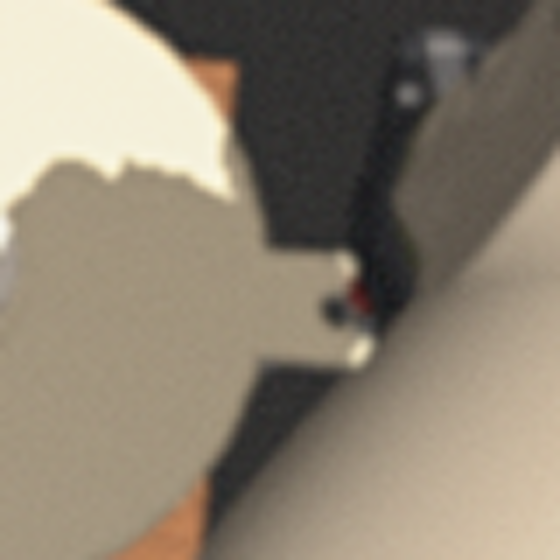

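Run:
```python
from h import *
np.set_printoptions(precision=2,suppress=True)
for n,o in(("side3",(300,110)),("top3",(320,190))):
    for nm,X in(("tip",(535,-265.2,258.5)),("sh",(535,-265.2,300.5)),("hole",(535,-265.2,235))):
        q=P(n)@np.r_[X,1];q=q[:2]/q[2];print(n,nm,q,(q-o+.5)*7-.5)
```

```text
side3 tip [341.6  167.19] [294.18 403.32]
side3 sh [343.28 153.73] [305.99 309.09]
side3 hole [340.68 174.49] [287.77 454.43]
top3 tip [369.79 232.62] [351.55 301.32]
top3 sh [373.52 230.72] [377.61 288.03]
top3 hole [367.85 233.61] [337.93 308.27]
```

```bash
for i in 1 2 3; do python3 -m handwheel '[[[0,0,0,0,0,0,0.01]]]' | grep -E "pos|force"; done
python3 - <<'E'
import cv2,numpy as np
d=np.load("top3.npz")["color"][215:250,350:390]
d=cv2.convertScaleAbs(d,alpha=1.8)
cv2.imwrite("pics/t3b.png",cv2.resize(d,None,fx=16,fy=16,interpolation=cv2.INTER_CUBIC))
E
```

```text
position: [535.3, -266.6, 303.9]
contact_force: [-0.2, 0.7, -0.3]
position: [535.3, -266.5, 303.7]
contact_force: [0.1, -0.1, -0.5]
position: [535.2, -266.5, 303.6]
contact_force: [-1.1, 0.1, -0.7]
```

View pics/t3b.png

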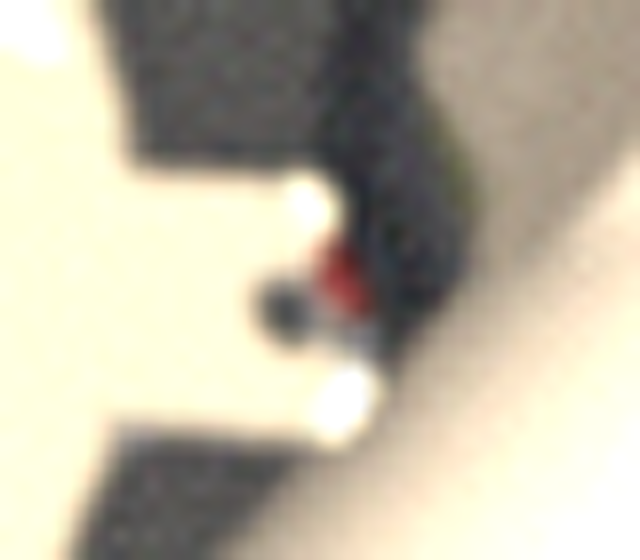

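```bash
python3 -m handwheel '[[[0.0009,-0.0002,0.01,0,0,0,0.01],[0,0,0.01,0,0,0,0.01],[0,0,0.003,0,0,0,0.01],[0,0,0.003,0,0,0,0.01],[0,0,0.003,0,0,0,0.01]]]'|grep -E "pos|force"; python3 -m handwheel '[[[0,0,0.003,0,0,0,0.01],[0,0,0.003,0,0,0,0.01],[0,0,0,0,0,0,0.01]]]'|grep -E "pos|force"
```

```text
position: [535.1, -265.6, 274.6]
contact_force: [0.1, -0.2, 0.0]
position: [534.9, -265.5, 268.4]
contact_force: [0.3, -0.6, -0.7]
```

```bash
python3 -m handwheel '[[[0,0,0.004,0,0,0,0.01],[0,0,0.004,0,0,0,0.01],[0,0,0,0,0,0,0.01]]]'|grep -E "pos|force"; python3 -m handwheel '[[[0,0,0.004,0,0,0,0.01],[0,0,0.004,0,0,0,0.01],[0,0,0.003,0,0,0,0.01],[0,0,0,0,0,0,0.01]]]'|grep -E "pos|force"
```

```text
position: [534.8, -265.4, 260.1]
contact_force: [0.6, -0.1, -1.0]
position: [534.9, -265.4, 249.3]
contact_force: [-0.3, 0.3, -0.9]
```

Run:
```python
from station import *
import cv2,numpy as np
n,(x,y)="side",(290,110)
d=get_image(n);np.savez(f"{n}4.npz",**d)
cv2.imwrite(f"pics/{n}4.png",cv2.resize(cv2.convertScaleAbs(d["color"][y:y+80,x:x+80],alpha=1.5),(560,560),interpolation=cv2.INTER_CUBIC))
```

```text
(no output)
```

View pics/side4.png

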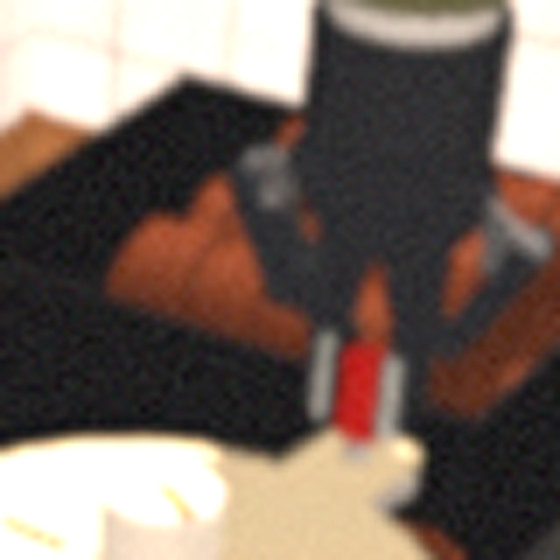

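The pin is in the hole, with the red head at (355,390) and its shoulder about 10 mm above the tab. No lateral force is showing. Pushing the rest of the way in small steps while watching the force.

```bash
python3 -m handwheel '[[[0,0,0.004,0,0,0,0.01],[0,0,0.003,0,0,0,0.01],[0,0,0,0,0,0,0.01]]]'|grep -E "pos|force"; python3 -m handwheel '[[[0,0,0.002,0,0,0,0.01],[0,0,0,0,0,0,0.01]]]'|grep -E "pos|force";python3 -m handwheel '[[[0,0,0.001,0,0,0,0.01],[0,0,0,0,0,0,0.01]]]'|grep -E "pos|force"
```

```text
position: [534.9, -265.4, 242.2]
contact_force: [0.4, 0.7, 0.1]
position: [535.0, -265.5, 240.5]
contact_force: [-0.6, -0.3, -0.6]
position: [535.0, -265.5, 239.6]
contact_force: [0.2, -0.0, -0.5]
```

```bash
for i in 1 2; do python3 -m handwheel '[[[0,0,0.0007,0,0,0,0.01],[0,0,0,0,0,0,0.01]]]'|grep -E "pos|force";done
```

```text
position: [535.0, -265.5, 238.9]
contact_force: [0.7, -0.3, -0.3]
position: [535.1, -265.6, 238.7]
contact_force: [-1.1, -0.1, 3.5]
```

```bash
for i in 1 2 3; do python3 -m handwheel '[[[0,0,0.0008,0,0,0,0.01],[0,0,0,0,0,0,0.01]]]'|grep -E "pos|force";done
```

```text
position: [535.1, -265.6, 238.7]
contact_force: [-1.3, 0.9, 6.5]
position: [535.1, -265.6, 238.7]
contact_force: [-2.5, 2.9, 10.4]
position: [535.1, -265.7, 238.6]
contact_force: [-4.0, 3.2, 13.7]
```

Seated: the shoulder stopped at TCP 238.7, as predicted, and held firm as the push rose to 14 N. Unloading, releasing and lifting.

```bash
python3 -m handwheel '[[[0,0,-0.002,0,0,0,0.01],[0,0,0,0,0,0,0.01],[0,0,0,0,0,0,0.05],[0,0,0,0,0,0,0.05],[0,0,0,0,0,0,0.05],[0,0,-0.01,0,0,0,0.06],[0,0,-0.02,0,0,0,0.06],[0,0,-0.03,0,0,0,0.06],[0,0,-0.04,0,0,0,0.085],[0,0,0,0,0,0,0.085]]]'
python3 - <<'E'
from station import *
import cv2,numpy as np
n,(x,y)="side",(270,130)
d=get_image(n);np.savez(f"{n}5.npz",**d)
cv2.imwrite(f"pics/{n}5.png",cv2.resize(cv2.convertScaleAbs(d["color"][y:y+90,x:x+90],alpha=1.3),(585,585),interpolation=cv2.INTER_CUBIC))
E
```

```text
time_s: 15.82
position: [536.2, -266.3, 342.2]
tcp_rot: [0.707, 0.707, 0.001, 0.004]
contact_force: [0.2, -0.5, -0.5]
gripper_width: 84.7
```

View pics/side5.png

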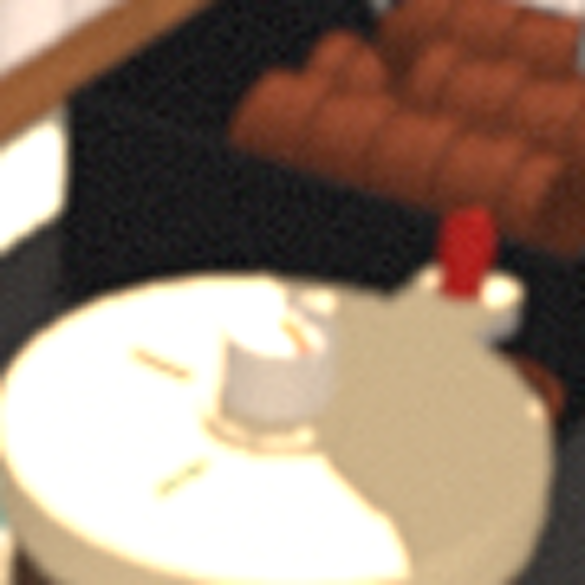

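Picture: the red head sits upright on the tab at (468,253) with no shank showing, so the pin is home. Now to the cap, turning a quarter turn counter-clockwise so the wrist has range left for the screwing.

```bash
python3 -m handwheel '[[[0.045,0.005,0,0,0,0,0.085],[0.045,0.005,0,0,0,0,0.085],[0.0437,0.005,0,0,0,0,0.085],[0,0,0,0,0,-0.17453,0.085],[0,0,0,0,0,-0.17453,0.085],[0,0,0,0,0,-0.17453,0.085],[0,0,0,0,0,-0.17453,0.085],[0,0,0,0,0,-0.17453,0.085],[0,0,0,0,0,-0.17453,0.085],[0,0,0,0,0,-0.17453,0.085],[0,0,0,0,0,-0.17453,0.085],[0,0,0,0,0,-0.17453,0.085]]]'; python3 -m handwheel '[[[0,0,0,0,0,0,0.085],[0,0,0,0,0,0,0.085],[0,0,0,0,0,0,0.085],[0,0,0,0,0,0,0.085]]]'; python3 -c "
from station import *
print(read_state()['joint_pos'])"
```

```text
time_s: 17.38
position: [549.6, -131.7, 336.7]
tcp_rot: [-0.003, 1.0, 0.0, -0.001]
contact_force: [-0.5, 0.2, -0.6]
gripper_width: 85.2
time_s: 17.88
position: [550.0, -131.9, 337.8]
tcp_rot: [0.0, 1.0, -0.0, -0.0]
contact_force: [0.1, -0.3, 0.6]
gripper_width: 85.2
[-3.77186599e-01  2.92545696e-01  2.76002166e-01  1.55426597e+00
 -1.28707464e-04 -3.76510845e-01]
```

```bash
python3 -m handwheel '[[[-0.0006,0,0.03,0,0,0,0.085],[0,0,0.03,0,0,0,0.085],[0,0,0.02,0,0,0,0.075],[0,0,0.005,0,0,0,0.065],[0,0,0,0,0,0,0.06],[0,0,0,0,0,0,0.055],[0,0,0,0,0,0,0.055],[0,0,0,0,0,0,0.055]]]'
python3 - <<'E'
from station import *
import cv2,numpy as np
o=[]
for n,(x,y) in(("side",(270,130)),("top",(265,180))):
    d=get_image(n);o.append(cv2.resize(cv2.convertScaleAbs(d["color"][y:y+90,x:x+90],alpha=1.2),(400,400),interpolation=cv2.INTER_CUBIC))
cv2.imwrite("pics/c6.png",cv2.hconcat(o))
E
```

```text
time_s: 18.88
position: [550.9, -131.9, 253.3]
tcp_rot: [-0.0, 1.0, -0.0, 0.0]
contact_force: [-1.3, -0.5, -0.1]
gripper_width: 55.2
```

View pics/c6.png

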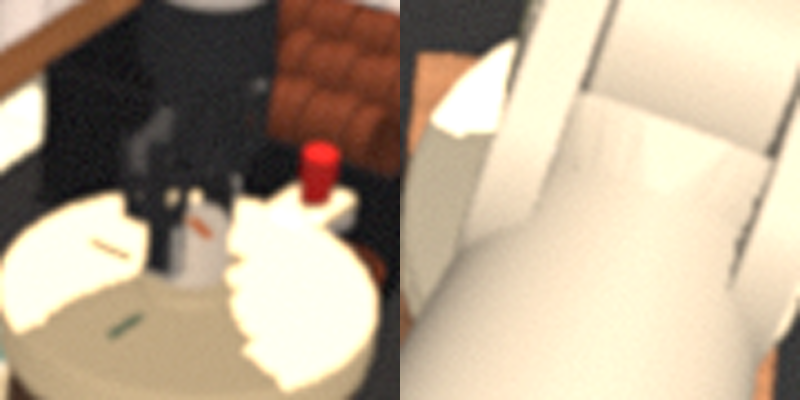

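The fingers straddle the cap and the orange bar is visible at (200,228). Closing gently.

```bash
python3 -m handwheel '[[[0,0,0.001,0,0,0,0.05],[0,0,0,0,0,0,0.046],[0,0,0,0,0,0,0.03],[0,0,0,0,0,0,0.03],[0,0,0,0,0,0,0.03],[0,0,0,0,0,0,0.03]]]' 35; python3 -c "
from station import *
s=read_state();print(s['joint_pos'],s['ft_torque'])"
```

```text
time_s: 19.73
position: [550.6, -131.6, 252.0]
tcp_rot: [-0.0, 1.0, 0.0, 0.0]
contact_force: [-0.7, 2.9, 2.7]
gripper_width: 42.9
[-3.76571380e-01  2.91073309e-01  6.59889390e-02  1.34569578e+00
  3.88628262e-04 -3.76955199e-01] [ 0.67240163  0.16610919 -0.04117295]
```

```bash
python3 -m handwheel '[[[0,0,0.00014,0,0,0.15,0.03],[0,0,0.00014,0,0,0.15,0.03],[0,0,0.00014,0,0,0.15,0.03],[0,0,0.00014,0,0,0.15,0.03]]]'
cat > st.py <<'E'
from station import *
from scipy.spatial.transform import Rotation as R
import numpy as np
s=read_state();m=R.from_quat(s["tcp_rot"]).as_matrix()
print("yaw",round(float(np.arctan2(m[1,0],m[0,0])%(2*np.pi)),4),"q6",s["joint_pos"][5].round(4),"T",s["ft_torque"].round(3),"eff6",s["effort"][5].round(3),"F",s["contact_force"].round(1),s["position"].round(1),s["gripper_width"].round(2))
E
python3 st.py
```

```text
time_s: 20.23
position: [550.6, -131.5, 251.4]
tcp_rot: [0.298, 0.955, 0.0, -0.0]
contact_force: [-0.6, 2.6, 2.7]
gripper_width: 43.0Traceback (most recent call last):
  File "st.py", line 5, in <module>
    print("yaw",round(float(np.arctan2(m[1,0],m[0,0])%(2*np.pi)),4),"q6",s["joint_pos"][5].round(4),"T",s["ft_torque"].round(3),"eff6",s["effort"][5].round(3),"F",s["contact_force"].round(1),s["position"].round(1),s["gripper_width"].round(2))
                                                                                                                                                                                                                      ^^^^^^^^^^^^^^^^^^^^^^^^
AttributeError: 'float' object has no attribute 'round'
```

```bash
sed -i 's/s\["gripper_width"\].round(2)/round(float(s["gripper_width"]),2)/' st.py; python3 st.py; python3 -m handwheel '[[[0,0,0.00014,0,0,0.15,0.03],[0,0,0.00014,0,0,0.15,0.03],[0,0,0.00014,0,0,0.15,0.03],[0,0,0.00014,0,0,0.15,0.03],[0,0,0.00014,0,0,0.15,0.03],[0,0,0.00014,0,0,0.15,0.03]]]' >/dev/null; python3 st.py;  python3 - <<'E'
from station import *
import cv2,numpy as np
n,(x,y)="side",(270,130)
d=get_image(n)
cv2.imwrite(f"pics/{n}7.png",cv2.resize(cv2.convertScaleAbs(d["color"][y:y+90,x:x+90],alpha=1.2),(585,585),interpolation=cv2.INTER_CUBIC))
E
```

```text
yaw 2.5372 q6 0.2278 T [0.541 0.206 0.093] eff6 -1.153 F [-0.6  2.6  2.7] [ 550.6 -131.5  251.4] 43.0
yaw 1.6373 q6 1.1278 T [0.614 0.15  0.073] eff6 -1.154 F [-0.9  2.4  2.5] [ 550.6 -131.5  250.6] 43.01
```

View pics/side7.png

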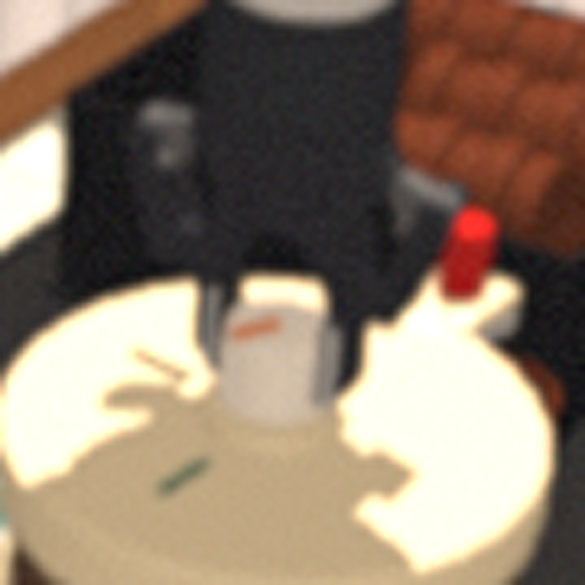

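Bar, centre (280,325) to end (232,332), now points between the black and green marks, consistent with about 1.2 rad left. Continuing, then slowly near the stop.

```bash
python3 -m handwheel '[[[0,0,0.00014,0,0,0.15,0.03],[0,0,0.00014,0,0,0.15,0.03],[0,0,0.00014,0,0,0.15,0.03],[0,0,0.00014,0,0,0.15,0.03],[0,0,0.00014,0,0,0.15,0.03],[0,0,0.0001,0,0,0.1,0.03]]]' >/dev/null; python3 st.py;  for i in 1 2 3; do python3 -m handwheel '[[[0,0,0.00005,0,0,0.05,0.03]]]' >/dev/null; python3 st.py; done
```

```text
yaw 0.7908 q6 1.9742 T [0.646 0.123 0.058] eff6 -0.617 F [-1.   3.6  3.1] [ 550.7 -131.5  249.7] 42.68
yaw 0.7425 q6 2.0226 T [0.657 0.104 0.09 ] eff6 -0.205 F [0.2 3.7 2.1] [ 550.7 -131.5  249.7] 42.87
yaw 0.6929 q6 2.0722 T [0.713 0.061 0.014] eff6 -0.331 F [-1.   3.3  2.4] [ 550.7 -131.5  249.7] 42.8
yaw 0.6429 q6 2.1222 T [0.625 0.093 0.085] eff6 -0.334 F [-0.5  3.9  1.9] [ 550.7 -131.5  249.6] 43.1
```

```bash
for i in 1 2 3 4; do python3 -m handwheel '[[[0,0,0.00004,0,0,0.04,0.03]]]' >/dev/null; python3 st.py; done
```

```text
yaw 0.6032 q6 2.162 T [0.647 0.067 0.081] eff6 -0.226 F [-0.4  4.3  2.3] [ 550.7 -131.5  249.5] 42.9
yaw 0.5632 q6 2.2019 T [0.688 0.093 0.079] eff6 -0.251 F [0.  2.2 2.7] [ 550.7 -131.5  249.5] 43.08
yaw 0.5232 q6 2.2419 T [0.706 0.169 0.062] eff6 -0.252 F [-0.6  3.1  2.5] [ 550.7 -131.5  249.5] 43.13
yaw 0.4832 q6 2.2819 T [0.692 0.111 0.128] eff6 -0.252 F [-0.7  2.6  3.2] [ 550.7 -131.5  249.4] 43.0
```

Turned 2.66 so far with no stop felt yet. Checking the bar.

```bash
cat > pic.py <<'E'
import sys
from station import *
import cv2,numpy as np
n,(x,y)="side",(280,150)
d=get_image(n)
np.savez(sys.argv[1]+".npz",**d)
cv2.imwrite(f"pics/{sys.argv[1]}.png",cv2.resize(d["color"][y:y+60,x:x+60],(600,600),interpolation=cv2.INTER_CUBIC))
E
python3 pic.py s8
```

```text
(no output)
```

View pics/s8.png

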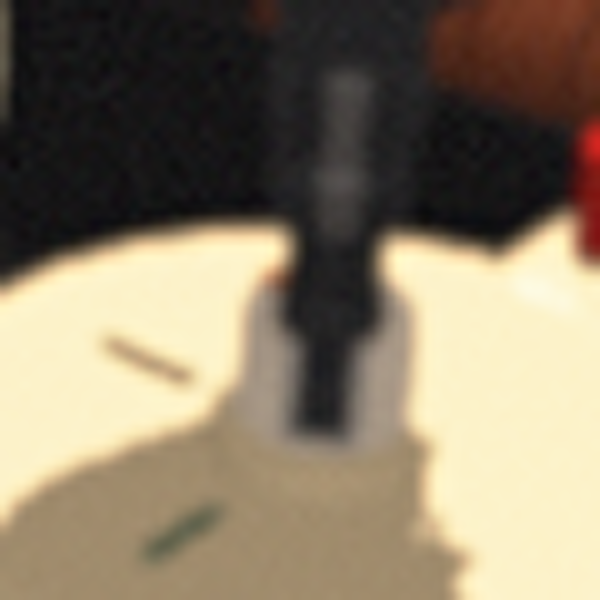

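Run:
```python
from h import *
for z in(278,278.5):
  for p in((275,278),(272,276),(279,279)):
    X=plane("s8",(280+(p[0]+.5)/10-.5,150+(p[1]+.5)/10-.5),z);v=X[:2]-[550.7,-131.8];print(z,X[:2].round(1),np.hypot(*v).round(1),(np.arctan2(v[1],v[0])+.108).round(2))
```

```text
278 [ 568.9 -133.4] 18.3 0.02
278 [ 570.  -133.8] 19.4 0.0
278 [ 567.8 -133.6] 17.2 0.0
278.5 [ 568.5 -132.7] 17.8 0.06
278.5 [ 569.6 -133.1] 19.0 0.04
278.5 [ 567.4 -132.9] 16.7 0.04
```

The bar tip at (275,278) gives 0.0–0.06 rad (±0.1), almost at the stop. Going on in fine steps.

```bash
for i in 1 2 3 4 5 6; do python3 -m handwheel '[[[0,0,0.00002,0,0,0.02,0.03]]]' >/dev/null; python3 st.py; done
```

```text
yaw 0.4634 q6 2.3017 T [0.788 0.105 0.468] eff6 0.251 F [-1.1  3.   4.1] [ 550.7 -131.5  249.4] 43.23
yaw 0.4435 q6 2.3217 T [0.791 0.367 1.164] eff6 1.029 F [-0.6  4.2  3.9] [ 550.7 -131.5  249.4] 42.83
yaw 0.4222 q6 2.3428 T [0.703 0.323 1.057] eff6 0.789 F [-1.4  3.7  4.8] [ 550.2 -131.8  249.4] 43.08
yaw 0.4018 q6 2.3629 T [0.403 1.142 0.919] eff6 0.815 F [-6.3  1.5  6.3] [ 549.8 -131.9  249.4] 42.95
yaw 0.3816 q6 2.383 T [0.391 1.463 1.075] eff6 1.004 F [-5.1  3.1  6. ] [ 549.5 -132.   249.4] 43.41
yaw 0.3614 q6 2.403 T [0.477 1.297 1.125] eff6 0.924 F [-5.9  1.2  6.8] [ 549.  -132.2  249.4] 43.27
```

The stop was felt at yaw ≈ 0.475 (torque rose to 1.1 N m), after which the fingers slipped and drifted about 1.7 mm sideways. I'll unload, let go briefly, recentre and regrip for an accurate quarter turn.

```bash
python3 -m handwheel '[[[0,0,0,0,0,-0.03,0.03]]]' >/dev/null; python3 st.py; python3 -m handwheel '[[[0,0,0,0,0,0,0.055],[0,0,0,0,0,0,0.055],[0,0,0,0,0,0,0.055]]]' >/dev/null; python3 st.py
```

```text
yaw 0.3913 q6 2.373 T [0.443 1.24  0.043] eff6 0.421 F [-5.4  2.7  6. ] [ 549.1 -132.2  249.4] 42.95
yaw 0.3908 q6 2.3736 T [ 0.031  0.057 -0.021] eff6 0.007 F [-0.9 -1.  -0.3] [ 550.7 -132.3  248.9] 54.95
```

```bash
python3 -m handwheel '[[[0.0003,-0.0006,0,0,0,0,0.055],[0,0,0,0,0,0,0.048],[0,0,0,0,0,0,0.03],[0,0,0,0,0,0,0.03],[0,0,0,0,0,0,0.03],[0,0,0,0,0,0,0.03]]]' 45 >/dev/null; python3 st.py; for i in 1 2 3; do python3 -m handwheel '[[[0,0,0,0,0,0.01,0.03]]]' >/dev/null; python3 st.py; done
```

```text
yaw 0.3917 q6 2.3742 T [-0.222  0.045 -0.009] eff6 0.009 F [ 0.1 -1.   2.1] [ 550.8 -131.4  249.5] 42.67
yaw 0.3817 q6 2.3843 T [-0.377  0.041  0.377] eff6 0.283 F [-0.5 -1.8  4. ] [ 550.8 -131.4  249.5] 42.72
yaw 0.3721 q6 2.3939 T [-0.437  0.036  0.767] eff6 0.669 F [-0.7 -2.2  3.3] [ 550.8 -131.4  249.4] 42.88
yaw 0.3623 q6 2.4037 T [-0.552  0.103  1.136] eff6 1.026 F [ 0.6 -2.4  5. ] [ 550.8 -131.4  249.4] 42.8
```

The stop is confirmed: torque rises linearly from yaw 0.3917 without slip. Backing off to yaw ≈ 1.9645.

```bash
python3 -m handwheel '[[[0,0,0,0,0,-0.03,0.03],[0,0,-0.00014,0,0,-0.15,0.03],[0,0,-0.00014,0,0,-0.15,0.03],[0,0,-0.00014,0,0,-0.15,0.03],[0,0,-0.00014,0,0,-0.15,0.03],[0,0,-0.00014,0,0,-0.15,0.03],[0,0,-0.00014,0,0,-0.15,0.03],[0,0,-0.00014,0,0,-0.15,0.03],[0,0,-0.00014,0,0,-0.15,0.03],[0,0,-0.00014,0,0,-0.15,0.03],[0,0,-0.00014,0,0,-0.15,0.03],[0,0,-0.00005,0,0,-0.05,0.03]]]' >/dev/null; python3 st.py;python3 -m handwheel '[[[0,0,0,0,0,0,0.03],[0,0,0,0,0,0,0.03]]]' >/dev/null; python3 st.py
```

```text
yaw 1.9436 q6 0.8221 T [-0.336  0.186 -0.111] eff6 0.071 F [-0.5 -1.4  5.2] [ 550.6 -131.3  250.9] 42.96
yaw 1.9405 q6 0.8253 T [-0.38   0.222  0.063] eff6 0.071 F [-0.5 -2.4  3.7] [ 550.5 -131.3  250.9] 43.12
```

```bash
python3 -m handwheel '[[[0,0,-0.00002,0,0,-0.024,0.03],[0,0,0,0,0,0,0.03],[0,0,0,0,0,0,0.03]]]' >/dev/null; python3 st.py; python3 pic.py s9; python3 -c "
import cv2,numpy as np
from station import get_image
cv2.imwrite('pics/s9full.png',np.load('s9.npz')['color']);cv2.imwrite('pics/t9full.png',get_image('top')['color'])"
```

```text
yaw 1.9644 q6 0.8014 T [-0.348  0.179  0.062] eff6 0.014 F [-0.5 -1.7  5.3] [ 550.6 -131.3  250.9] 42.7
```

View pics/s9.png

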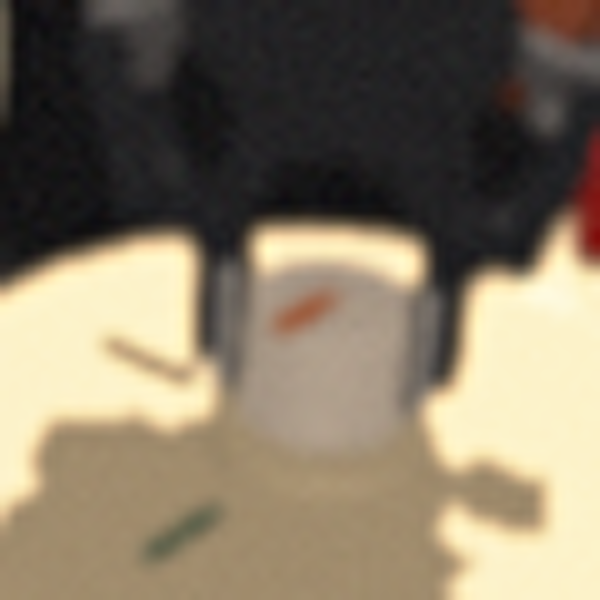

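View pics/s9full.png

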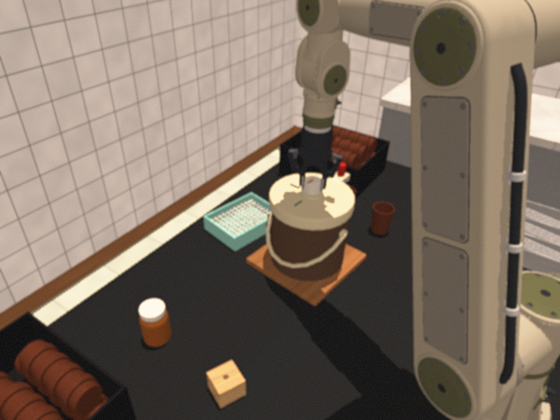

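View pics/t9full.png

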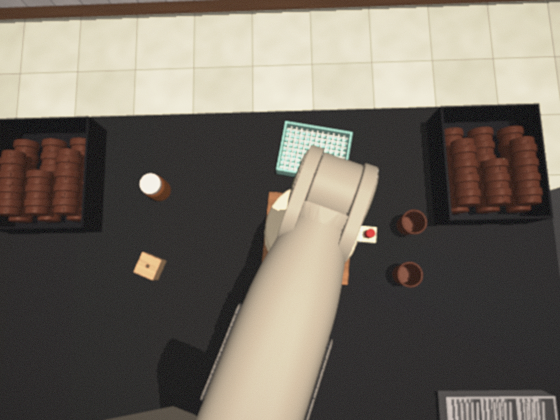

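```bash
python3 - <<'E'
from h import *
f=lambda p,z:plane("s9",(280+(p[0]+.5)/10-.5,150+(p[1]+.5)/10-.5),z)[:2]
for a,b,z in(((338,294),(277,330),279.5),((216,508),(147,557),235),((187,380),(106,343),235)):
    v=f(b,z)-f(a,z);print(np.degrees(np.arctan2(v[1],v[0])).round(1))
E
python3 st.py
```

```text
81.4
85.0
-5.8
yaw 1.9644 q6 0.8014 T [-0.393  0.227  0.066] eff6 0.014 F [-1.1 -2.   5.5] [ 550.6 -131.3  250.9] 43.01
```

The bar reads 81° against 85° for the green mark. The bar spans only about 6 pixels, so that is within reading error, and the stop-torque reference gives 1.573 rad. The pin is home and the bystanders are unmoved in both views. Handing in.

```bash
python3 -c "
from station import *
print(hand_in())"
```

```text
the job is handed in; nothing more can be done
None
```

The pin is home in the lock, and the vent cap is a quarter turn open with the fingers still holding it. I handed the job in at about 25 s on the robot's clock.

- **Pin:** I pushed the pin down through tab and lug until its shoulder stopped at the predicted height (tool at 238.7 mm). It did not move further under a push of about 14 N. The side picture shows the head standing upright on the tab with no shank visible.
- **Cap:** I screwed the cap clockwise onto its hard stop. The torque rose to about 1.1 N m there and the fingers slipped a little, so I let go briefly, recentred and gripped again. I then pressed it back onto the stop without slipping, to fix the zero, and backed it off.
- **Last checks:** Measured from that stop, the cap was turned back 1.573 rad, against 1.571 for a quarter turn. The fingers hold it at 45 N with an opening of 43 mm.
- **Disagreement:** In the side picture the orange bar reads about 81° and the green mark about 85°. The bar is only about 6 pixels long, so I took that as reading error and trusted the stop measurement.
- **Bystanders:** The basket, cups and jar look unmoved in the last top picture; I did not measure them.

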